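# Load the door rack and try the cupboard's roller catch

## Robot

A 7-joint arm with a two-finger parallel gripper is mounted at the origin on a cart in front of the work surface, level with it; the furniture and walls round the work are solid. World frame = base frame: x ahead of the robot, y to its left, z up, the work surface at z = 0. Lengths are in mm, angles in rad, forces in N, time in s.
With the tool pointing down it reaches from about 400 to 875 mm from the base axis. Payload 4.4 kg.
Tool frame: the origin (TCP) lies midway between the tips of the shut fingers; the grasp point (between the pads) lies 19 mm behind it; x points along the fingers, y is the direction in which the jaws open and shut, and the axes are right-handed (so a half turn about x gives the same grasp; the last joint's range is limited). The gripper opens to 85 mm and grips with 20 to 120 N. Pads are 22 mm wide; open, the fingers measure 114 mm over their backs; the gripper's body (76 mm by 85 mm) begins 54 mm behind the grasp point. The pads swing forward as they close: fully open they stand 13 mm farther back than shut.
Start: joints at [-1.175, 0.628, 0.038, 1.517, -0.027, 0.996, -0.02], TCP at [289.594, 581.939, 231.313] pointing down, gripper open.
Joint ranges: [-3.06, 3.06], [-0.37, 2.12], [-1.25, 1.32], [0.18, 2.47], [-1.1, 4.24], [0.23, 1.98], [-2.94, 2.94]. Speed limits (rad/s): [2.57, 2.57, 3.14, 3.14, 3.14, 3.14, 3.14].

## Interface

Orientations are given as a rotation vector (axis times angle).
In Python, from station import bot, cams gives the robot as it stands. The module is installed in compiled form; this text tells all that it offers.
- The arm moves only by the tool drive_tool, never from a script. Its argument "targets" is one flat list of numbers, 4 for each row, row after row: the shift along the tool's x, y, z in m, then the turn about the tool's x in rad. In form: [x, y, z, spin, x, y, z, spin, ...]. A call has 1 to 12 rows; each row shifts and turns the commanded pose from where the row before left it, along the tool's axes as they then stand; what a row does not reach is not made up. A row lasts 1/10 s, in which the tool goes at most 50 mm and 8.59 degrees, less where a joint would pass 70% of its speed; a pose out of reach is approached as far as the arm can. A call is refused whole if a number of a shift passes 0.05 or a number of a turn 0.15, either way. A call with a gripper value outside its range is refused whole. "claw" is the closure, from -1 (fully open) to 1 (shut), so that 0 is half open, set as the call begins (left out, the last holds). The fingers move at their own pace and stop on an object; "newtons" is the grip in N (left out, the last holds). Time passes only in rows, so rows that do not move let the fingers close. It gives the time, the measured TCP pose, the force and the opening at its end, in the units of the state.
- bot.read_state(): the state, without advancing time (a new reading comes with each control period).
- cams.get_image(name): name is "scene" or "top" or "wrist"; returns a dict with "color" (384x512x3 uint8, red, green, blue), "mtx" (3x3 intrinsics, pixels), "k1" (the pictures are not rectified: a ray, as slopes to the right and down, at radius r is drawn at 1 + k1 r^2 times it, then the intrinsics apply), "view" (4x4, takes a point from world to camera coordinates); the wrist camera has in their place "mount" (4x4, takes a point from camera to tool coordinates, whose origin is the TCP and whose axes are the tool frame's). Camera axes: x right, y down, z forward; pixel columns grow to the right and rows downward; lengths in mm; the calibration is good to about 2 mm. A picture is of the moment at which its call begins: read the wrist's pose just before it. There is no depth.
- bot.hand_in(): hands the job in, once; it reports no verdict.
The state is a dict: "time": time; "joint_pos": joint angles; "joint_vel": joint speeds; "tau": joint torques, N m; "tool_pos": TCP position; "orientation": TCP orientation; "wrist_force": force on the tool from outside, world axes, zero at the start; "wrist_torque": the same for the moment, N m; "grip_width": opening from 0.0 (shut) to 1.0 (fully open).
Only numpy, scipy, OpenCV 4.12 (cv2) and the standard library are available. Lean on these libraries where they do the work, as an engineer would, in place of code of your own. Each camera call takes 0.05 s, during which the arm holds its last target. There are 200 camera calls.

## Task

The roller catch of the small bench cupboard has just been refitted, so try it under load. Stand the small brown bottle upright in the rack on the inside of the open door, then push the door gently shut until the catch snaps and holds it on its own with your hand off it. Then pull the door through the catch again, leave it standing well open (at least 45 degrees) with the bottle still upright in its rack, and disturb nothing else.

Things in the scene. Friction and masses are not known exactly. Their poses are not given: they have to be found in the camera images.
- cupboard: small white bench cupboard, 140 deep x 200 wide x 142 mm high, fixed to the worktop; origin at the centre of its underside on the worktop; x axis to its back, y to its left side (seen from the robot), z up. Front open, with the door set into it; top, bottom, sides and back 10 mm thick and closed.
- hinge_line (a point): point on the vertical hinge axis of the door, at worktop height, at the cupboard's left front edge (64 mm in front of and 88.5 mm to the left of the cupboard's origin); axes as the cupboard's
- door (a joint): opening angle (rad) of the blue inset door about the vertical hinge line at its left edge: 0 = flush with the cupboard's front, grows as the free right edge swings out towards the robot and to the left (clockwise from above), up to 1.9; starts open. Away from the catch it moves with slight friction and stays where it is left. Its latching is told under catch_bracket and door_edge.
- handle_bar (a point): middle of the upright round bar of the steel D handle on the door's outer face: bar 10 mm thick, from 28 mm below to 28 mm above this point, its axis 42 mm off the face, 146 mm from the hinge along the door, 98 mm above the worktop. Axes turn with the door: x from the outer face through the door to the inside, y along the door to the hinge, z up
- rack_floor (a point): centre of the floor of the one-bottle steel rack on the door's inside, 57 mm above the worktop; inside 47 mm (square to the door) x 50 mm (along it), three 3 mm walls 20 mm high, the panel being the fourth; 85 mm from the hinge, 24 mm from the inner face. Panel 174 wide, 12 thick, top 128 mm above the worktop. Axes as handle_bar's
- bottle_mid (a point): centre, half-way up, of the smaller loose brown bottle: body 36 mm across and 55 mm high, with a 19 mm wide cap to 62 mm in all, 35 g; this point is 31 mm above its underside, its z axis is the bottle's axis
- big_bottle_mid (a point): bystander: centre of the larger brown bottle, 44 mm across and 78 mm high, loose on the worktop
- timer_mid (a point): bystander: centre of the bench timer, 62 x 66 x 18 mm, loose on the worktop
- cup_mid (a point): bystander: centre of a specimen cup with a lid, 66 mm across and 70 mm high, loose on the worktop
- door_edge (a point): mid-height of the door's free edge, 176 mm from the hinge; axes as handle_bar's. Behind it a steel striker meets the roller. Pushed shut, the door meets 6 to 13 N of resistance at the handle from 0.09 rad before its rest, then it snaps over and draws itself onto the stop. Let go before the snap, it stays or is pushed out. Pulling open takes 5 to 11 N at first, then it is free
- catch_bracket: small fixed steel bracket inside the right wall of the cupboard, 108 mm above the worktop (origin at its middle), carrying the adjustable plate with the sprung roller and the rubber stop. Where on the bracket the fitter set the plate is not known and not measured: the latched door comes to rest on its stop anywhere from -0.11 (recessed) to +0.11 rad (proud).
There are look-alikes about, which are no part of the job. Leave any purple or yellow look-alike of the part that bears bottle_mid alone.

How it is judged (in metres and radians):
On the way, in this order (a step that is already met when the one before it is completed fails the run):
1. the small bottle stands upright in the rack, let go, with the door open (horizontal distance between bottle_mid and rack_floor below 0.012 m and z of bottle_mid in the frame of rack_floor below 0.036 m and angle between bottle_mid's own z axis and vertical below 0.15 rad and contact force between the fingers and bottle below 0.1 N and value of joint door above 0.5 rad), for 0.2 s.
2. the door has snapped shut: the catch holds it against its stop with the robot's hand off it (value of joint door below 0.13 rad and contact force between catch_stop and door above 2 N and contact force between each of the arm, the fingers and door below 0.1 N), for 0.3 s.
At the end, for the whole second after the job is handed in: after the door was snapped shut and let go, it stands open again at more than 0.75 rad (43 degrees), at rest and let go, with the small bottle standing upright (within 0.15 rad) on the floor of the door's rack, within 12 mm of its centre (value of joint door above 0.75 rad and velocity of joint door between -0.05 and 0.05 rad/s and horizontal distance between bottle_mid and rack_floor below 0.012 m and z of bottle_mid in the frame of rack_floor below 0.036 m and angle between bottle_mid's own z axis and vertical below 0.15 rad and contact force between each of the arm, the fingers and door below 0.1 N); the robot touches nothing.
It fails at once if the door is pressed against its stop with more than 25 N (contact force between catch_stop and door above 25 N).
It fails at once if the small bottle tips by more than 0.6 rad (angle between bottle_mid's own z axis and vertical above 0.6 rad).
It fails at once if a bystander (larger bottle, timer, cup) is moved by more than 20 mm (distance of any of big_bottle_mid, timer_mid, cup_mid from where it was at the start of the episode above 0.02 m).
It also fails if it takes over 72 s, if anything falls off the work surface, if the arm or the gripper's body presses on something with over 40 N, if the wrist force passes 120 N, or if a joint passes its speed limit or range.

## Working session

There is one attempt and no reset: what is moved stays moved. The work goes in short steps, Python scripts to look and compute and a tool call to move; the robot and the scene stay as the last step left them, time stands still between calls to the robot, and variables do not carry over. Pictures are saved under pics/ and viewed, about 8 in all and at most 12, crops included, and the job is handed in when it is done.

Besides the shell and the picture viewer there is one more tool, called after "Call:" as name(argument=value, ...), one argument or row to a line, values as JSON. drive_tool: Moves the arm, as the interface text tells. Its arguments: {"type":"object","properties":{"targets":{"type":"array","items":{"type":"number"}},"claw":{"type":"number"},"newtons":{"type":"number"}},"required":["targets"]}

```bash
mkdir -p pics; cat > h.py <<'E'
import numpy as np, cv2
from scipy.spatial.transform import Rotation as R
from station import bot, cams
def V(im,s=None):
    if 'view' in im: return im['view']
    T=np.eye(4); T[:3,:3]=R.from_rotvec(s['orientation']).as_matrix(); T[:3,3]=s['tool_pos']
    return np.linalg.inv(T@im['mount'])
def grab(n,f=None):
    s=bot.read_state(); im=cams.get_image(n)
    if f: cv2.imwrite(f,im['color'][:,:,::-1])
    return im,V(im,s)
def ray(im,v,u):
    K=im['mtx']; d=np.array([(u[0]-K[0,2])/K[0,0],(u[1]-K[1,2])/K[1,1]]); x=d.copy()
    for _ in range(30): x=d/(1+im['k1']*(x@x))
    Ri=v[:3,:3].T; return -Ri@v[:3,3], Ri@np.array([x[0],x[1],1])
def atz(im,v,u,z):
    o,d=ray(im,v,u); return o+d*(z-o[2])/d[2]
def proj(im,v,p):
    c=v[:3,:3]@np.asarray(p,float)+v[:3,3]; x=c[:2]/c[2]; x=x*(1+im['k1']*(x@x)); return im['mtx'][:2,:2]@x+im['mtx'][:2,2]
E
python3 - <<'E'
from h import *
import pickle
d={}
for n in ['scene','top','wrist']:
    im,v=grab(n,f'pics/{n}0.png'); d[n]=(im,v); print(n,im['k1'],im['mtx'].tolist(),np.round(v,3).tolist())
pickle.dump(d,open('d0.pkl','wb'))
a=cv2.imread('pics/top0.png'); cv2.imwrite('pics/top0b.png',cv2.resize(a,(800,600),interpolation=cv2.INTER_CUBIC))
a=cv2.imread('pics/scene0.png'); cv2.imwrite('pics/scene0b.png',cv2.resize(a,(800,600),interpolation=cv2.INTER_CUBIC))
s=bot.read_state();print(s['orientation'],s['grip_width'],s['time'], R.from_rotvec(s['orientation']).as_matrix().round(3))
E
```

```text
scene 0.01500016386937607 [[437.15351134813557, 0.0, 255.4831246360394], [0.0, 437.15351134813557, 187.05602180700353], [0.0, 0.0, 1.0]] [[0.736, -0.677, 0.014, -356.384], [-0.308, -0.353, -0.883, 270.147], [0.603, 0.646, -0.468, 996.08], [0.0, 0.0, 0.0, 1.0]]
top 0.03179752004431445 [[452.71338059982537, 0.0, 253.60254493549166], [0.0, 452.71338059982537, 197.4603935169741], [0.0, 0.0, 1.0]] [[0.005, -1.0, 0.02, 15.583], [-0.984, -0.009, -0.178, 551.978], [0.178, -0.019, -0.984, 1469.342], [0.0, 0.0, 0.0, 1.0]]
wrist -0.00858455408516903 [[316.7744260615602, 0.0, 255.37035636817092], [0.0, 316.7744260615602, 198.4789649777547], [0.0, 0.0, 1.0]] [[0.445, 0.895, -0.001, -648.068], [0.853, -0.424, 0.304, -40.852], [0.272, -0.136, -0.953, 379.098], [0.0, 0.0, 0.0, 1.0]]
[ 0.36102162  1.54060669 -0.36318215] 1.0007450131829156 0.15 [[-0.001  0.446  0.895]
 [-0.001  0.895 -0.446]
 [-1.    -0.001  0.   ]]
```

View pics/top0b.png

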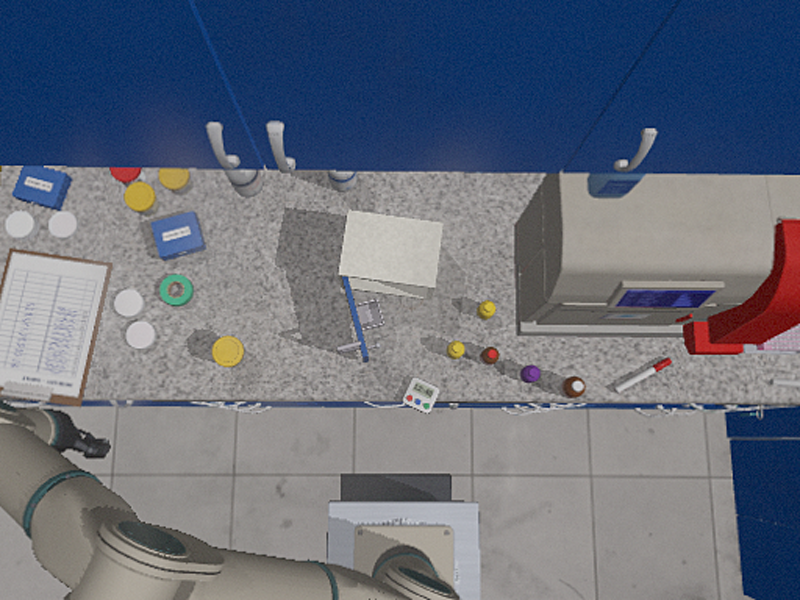

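View pics/scene0b.png

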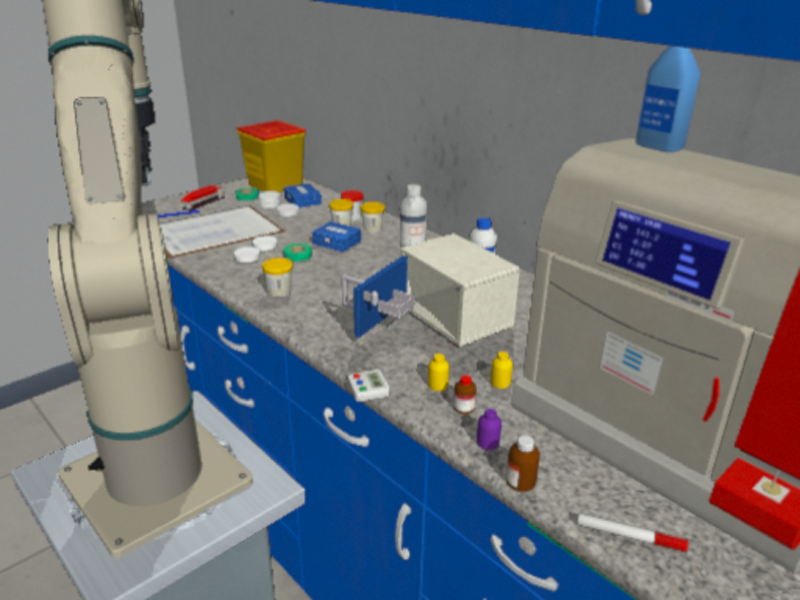

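Top view: the cupboard top is a quad about (345,210)-(440,222)-(437,287)-(340,272). The door stands open with its edge at about (345,280) to (365,358). The small brown bottle with a red cap is at (490,354), and the yellow and purple look-alikes are beside it. Next I'll enlarge both views.

```bash
python3 - <<'E'
import cv2
a=cv2.imread('pics/top0.png')[130:265,205:385]; cv2.imwrite('pics/tc.png',cv2.resize(a,None,fx=4.4,fy=4.4,interpolation=cv2.INTER_CUBIC))
a=cv2.imread('pics/scene0.png')[145:325,210:360]; cv2.imwrite('pics/sc.png',cv2.resize(a,None,fx=3.33,fy=3.33,interpolation=cv2.INTER_CUBIC))
E
```

```text
(no output)
```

View pics/tc.png

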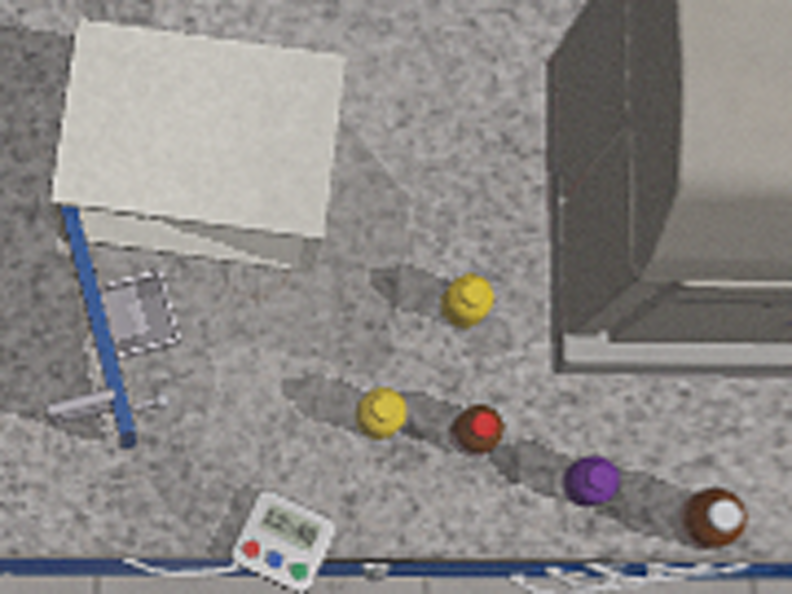

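View pics/sc.png

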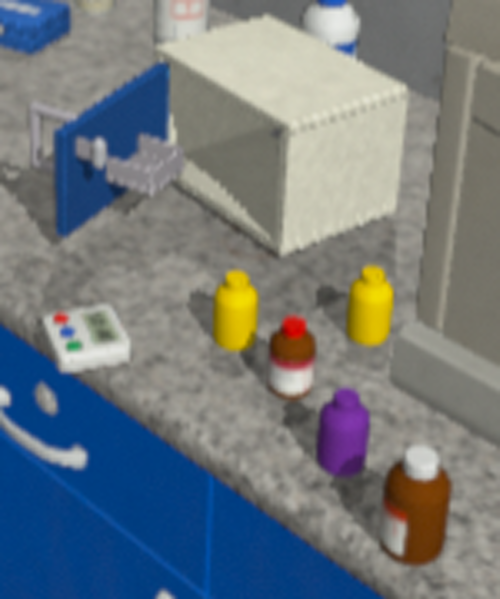

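```bash
python3 - <<'E'
from h import *
import pickle
from scipy.optimize import least_squares
d=pickle.load(open('d0.pkl','rb'))
T=lambda u,v:np.array([205+(u+.5)/4.4-.5,130+(v+.5)/4.4-.5])
S=lambda u,v:np.array([210+(u+.5)/3.33-.5,145+(v+.5)/3.33-.5])
cup=[(70,100,142),(70,-100,142),(-70,-100,142),(-70,100,142)]
obs=[('top',T(*u),c) for u,c in zip([(82,20),(345,57),(322,238),(52,200)],cup)]
obs+=[('scene',S(*u),c) for u,c in zip([(265,15),(407,92),(287,128),(160,48)],cup)]
obs+=[('scene',S(280,252),(-70,-100,0)),('scene',S(397,213),(70,-100,0))]
def W(p,c): 
    x,y,a=p; return np.array([x+c[0]*np.cos(a)-c[1]*np.sin(a),y+c[0]*np.sin(a)+c[1]*np.cos(a),c[2]])
f=lambda p:np.concatenate([proj(*d[n],W(p[:3],c))-u for n,u,c in obs])
r=least_squares(f,[750,50,0],x_scale=[10,10,.1]); p=r.x; print('cup',p,f(p).reshape(-1,2).round(1).tolist())
h=W(p,(-64,88.5,128)); print('hinge',h)
e=atz(*d['top'],T(126,431),128); print('free',e,np.linalg.norm(e-h), 'hingepix',proj(*d['top'],h))
e2=atz(*d['scene'],S(58,128),128); print('free scene',e2,np.linalg.norm(e2-h))
for q in (e,e2):
    # closed dir = -y of cupboard
    w=q-h; a=np.arctan2(w[1],w[0]); print('door', (p[2]-np.pi/2)-a)
print('cap top',atz(*d['top'],T(486,425),62),'scene',atz(*d['scene'],S(294,322),62))
print('scene base',atz(*d['scene'],S(292,386),0))
print('big',atz(*d['top'],T(725,515),78)); print('timer',[atz(*d['top'],T(*u),18) for u in[(265,492),(335,520),(305,588),(235,558)]])
print('purple',atz(*d['top'],T(600,475),62),'yel',atz(*d['top'],T(389,403),62),atz(*d['top'],T(473,290),62))
print('rack corners',[atz(*d['top'],T(*u),77) for u in[(158,273),(180,340),(105,288),(122,353)]])
E
```

```text
cup [ 6.64665224e+02  3.08212931e+01 -1.27396178e-01] [[-0.3, -1.6], [1.4, -1.7], [1.3, -0.8], [0.1, -0.5], [0.2, -0.6], [-0.3, -2.0], [-0.0, -0.9], [-2.5, -0.9], [-0.6, 4.0], [-1.5, 2.2]]
hinge [612.4279641  126.73541463 128.        ]
free [441.06768356  84.24851098 128.        ] 176.54881118243162 hingepix [220.67188142 174.19344711]
free scene [448.95475714  85.37936756 128.        ] 168.62328434605922
door 1.200362150301688
door 1.1956153305023676
cap top [ 455.0687971  -183.49124394   62.        ] scene [ 459.72999879 -186.56000411   62.        ]
scene base [ 461.92816841 -187.32554515    0.        ]
big [ 388.12640769 -355.66569507   78.        ]
timer [array([407.43610864, -19.85473858,  18.        ]), array([386.46504882, -73.35474969,  18.        ]), array([334.95855852, -50.24943748,  18.        ]), array([357.19920954,   2.94955082,  18.        ])]
purple [ 418.28169386 -267.91864029   62.        ] yel [ 471.07698403 -110.92031704   62.        ] [ 557.84711213 -175.62251953   62.        ]
rack corners [array([565.93582636,  63.13397312,  77.        ]), array([515.21810515,  46.22763824,  77.        ]), array([554.14825351, 102.6528888 ,  77.        ]), array([505.07329831,  89.2858171 ,  77.        ])]
```

Call:
drive_tool(
  targets=[0,-0.0257,0.034,0,0,-0.0257,0.034,0,0,-0.0257,0.034,0,0,-0.0257,0.034,0,0,-0.0257,0.034,0,0,-0.0257,0.034,0,0,-0.0257,0.034,0,0,-0.0257,0.034,0,0,-0.0257,0.034,0,0,-0.0257,0.034,0,0,0,0,0.144,0,0,0,0.144],
  claw=-0.5,
)

```text
time: 1.35
tool_pos: [480.3, 198.0, 231.2]
orientation: [0.594, 1.488, -0.595]
wrist_force: [0.0, 0.6, 0.3]
grip_width: 0.749
```

Call:
drive_tool(
  targets=[0,0,0,0.144,0,0,0,0.144,0,0,0,0.145,0,0,0,0.145],
)

```text
time: 1.75
tool_pos: [479.3, 200.3, 231.1]
orientation: [1.033, 1.312, -1.033]
wrist_force: [0.3, 0.2, -0.3]
grip_width: 0.747
```

```bash
cat >> h.py <<'E'
def plan(p,ang=None):
    s=bot.read_state(); M=R.from_rotvec(s['orientation']).as_matrix()
    print('pos',np.round(s['tool_pos'],1),'yang',round(np.arctan2(M[1,1],M[0,1]),3),'downx',M[:,0].round(3),'d tool mm',np.round(M.T@(np.asarray(p)-s['tool_pos']),1), 'spin',None if ang is None else round(np.arctan2(M[1,1],M[0,1])-ang,3))
E
python3 - <<'E'
from h import *
plan([455,-183,200],0.243)
im,v=grab('wrist','pics/w1.png'); print(im['mount'].round(3).tolist())
import pickle; pickle.dump((im,v),open('w1.pkl','wb'))
E
```

```text
pos [479.3 200.3 231.1] yang 0.237 downx [-0. -0. -1.] d tool mm [  31.2 -113.6  366.9] spin -0.006
[[-0.0, -0.304, 0.953, -142.47], [1.0, 0.0, 0.0, 0.283], [-0.0, 0.953, 0.304, -75.996], [0.0, 0.0, 0.0, 1.0]]
```

View pics/w1.png

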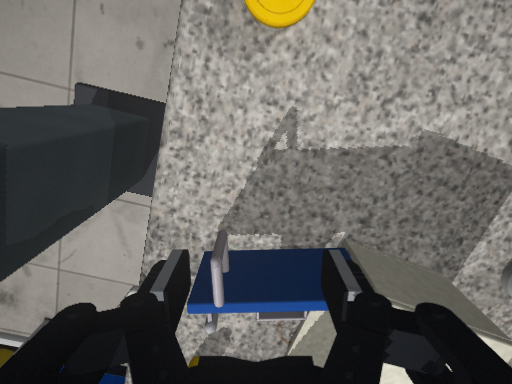

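Wrist view: the door's outer face shows (blue, top strip from about (188,309) to (330,308)), with the handle bar running from (219,300) at its top to (222,235) at its bottom.

```bash
python3 - <<'E'
from h import *
import pickle
im,v=pickle.load(open('w1.pkl','rb'))
for n,u,z in [('free outer',(189,305),128),('free inner',(189,313),128),('bar top',(219,302),126),('bar bot',(222,233),70),('far outer',(325,303),128)]: print(n,atz(im,v,u,z).round(1))
x,y,a,q=664.7,30.8,-.1274,1.2
H=np.array([x-64*np.cos(a)-88.5*np.sin(a),y-64*np.sin(a)+88.5*np.cos(a)])
t=a-np.pi/2-q; e=np.array([np.cos(t),np.sin(t)]); n=np.array([-e[1],e[0]])  # n = ?
print('H',H,'e',e,'bar pred',H+146*e+42*n,H+146*e-42*n,'free',H+176*e)
E
```

```text
free outer [445.2  84.8 128. ]
free inner [446.7  76.2 128. ]
bar top [471.3  92.9 126. ]
bar bot [459.5 135.4  70. ]
far outer [565.2 116.  128. ]
H [612.46310691 126.71432114] e [-0.97052506 -0.24100023] bar pred [480.88845806  50.76623506] [460.64443871 132.29033997] free [441.65069663  84.29828061]
```

Call:
drive_tool(
  targets=[0.004,-0.011,0.0385,0,0.004,-0.011,0.0385,0,0.004,-0.011,0.0385,0,0.004,-0.011,0.0385,0,0.004,-0.011,0.0385,0,0.004,-0.011,0.0385,0,0.004,-0.011,0.0385,0,0,-0.011,0.0385,0,0,0,0,0],
)

```text
time: 2.7
tool_pos: [467.3, -126.4, 203.5]
orientation: [1.031, 1.309, -1.035]
wrist_force: [-0.3, 0.0, -0.2]
grip_width: 0.746
```

```bash
python3 - <<'E'
from h import *
import pickle
plan([455,-183,100],0.243)
im,v=grab('wrist','pics/w2.png'); pickle.dump((im,v),open('w2.pkl','wb'))
print(proj(im,v,[455,-183.5,62]),proj(im,v,[455,-183.5,0]))
E
```

```text
pos [ 467.3 -126.4  203.5] yang 0.236 downx [ 0.001 -0.004 -1.   ] d tool mm [103.7 -25.2  51.7] spin -0.007
[229.11457878 235.06869751] [233.3219802  212.85572566]
```

View pics/w2.png

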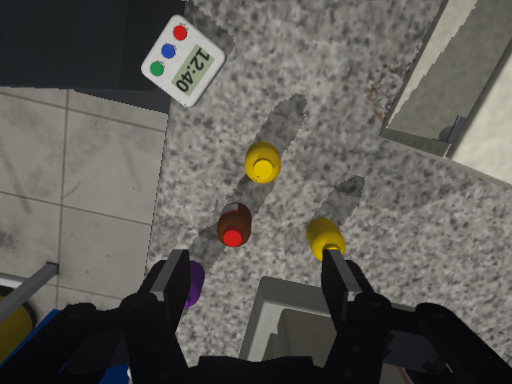

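Wrist view: the brown bottle's red cap is centred at (233,238), against a prediction of (229,235). The yellow cap is at (262,169) and the other yellow one at (333,257).

```bash
python3 - <<'E'
from h import *
import pickle
im,v=pickle.load(open('w2.pkl','rb'))
for u in [(233,238),(262,169),(333,257)]: print(atz(im,v,u,62).round(1))
p=atz(im,v,(233,238),62); print('base-back edge',atz(im,v,(235,205),0))
plan([p[0],p[1],30],0.243)
E
```

```text
[ 459.4 -185.7   62. ]
[ 470.4 -112.    62. ]
[ 561.2 -182.6   62. ]
base-back edge [ 454.82186508 -173.5956663     0.        ]
pos [ 467.6 -123.   203.3] yang 0.239 downx [-0.    -0.001 -1.   ] d tool mm [173.4 -22.8  58.8] spin -0.004
```

Call:
drive_tool(
  targets=[0,-0.012,0.029,0,0,-0.012,0.029,0,0.02,0,0,0,0.04,0,0,0,0.04,0,0,0,0,0,0,0,0,0,0,0],
)

```text
time: 3.45
tool_pos: [458.8, -180.9, 103.4]
orientation: [1.027, 1.317, -1.027]
wrist_force: [-0.2, -0.0, 1.0]
grip_width: 0.752
```

```bash
python3 - <<'E'
from h import *
im,v=grab('wrist','pics/w3.png')
plan([457.5,-184.8,19],0.243)
print(proj(im,v,[457.5,-184.8,62]))
c=im['color'].astype(int); m=(c[:,:,0]>150)&(c[:,:,1]<70)&(c[:,:,2]<70); ys,xs=np.nonzero(m)
n,l,st,ce=cv2.connectedComponentsWithStats(m.astype(np.uint8)); i=1+np.argmax(st[1:,4]); print(st[i],ce[i],atz(im,v,ce[i],60))
E
```

```text
pos [ 459.8 -181.4  104.4] yang 0.245 downx [ 0.001 -0.    -1.   ] d tool mm [85.4 -3.1  2.7] spin 0.002
[251.34475934 230.23451719]
[238 220  29  26 544] [252.25183824 232.35294118] [ 458.59220454 -186.92413318   60.        ]
```

Call:
drive_tool(
  targets=[0.03,-0.002,0.004,0,0.03,0,0,0,0.0255,0,0,0,0,0,0,0,0,0,0,0],
)

```text
time: 4.0
tool_pos: [459.1, -186.4, 19.4]
orientation: [1.028, 1.312, -1.027]
wrist_force: [-0.8, 0.0, 0.9]
grip_width: 0.747
```

Call:
drive_tool(
  targets=[0,0,0,0,0,0,0,0,0,0,0,0,0,0,0,0,0,0,0,0,0,0,0,0,0,0,0,0,0,0,0,0],
  claw=1,
  newtons=25,
)

```text
time: 4.8
tool_pos: [459.1, -186.6, 19.6]
orientation: [1.029, 1.311, -1.027]
wrist_force: [1.4, -0.1, 7.5]
grip_width: 0.414
```

```bash
python3 - <<'E'
from h import *
plan([458,-186,19],0.243)
im,v=grab('wrist','pics/w4.png'); cv2.imwrite('pics/w4c.png',im['color'][120:384,120:400,::-1])
E
```

```text
pos [ 459.1 -186.6   19.6] yang 0.243 downx [ 0.003 -0.001 -1.   ] d tool mm [ 0.5 -0.9 -0.8] spin 0.0
```

View pics/w4c.png

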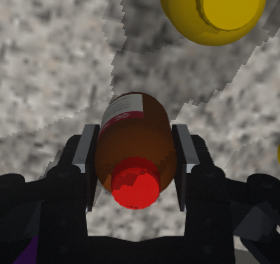

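Grip confirmed: the bottle's body sits between the pads at about 35 mm. Next I'll lift it and look at the rack from above.

Call:
drive_tool(
  targets=[-0.02,0,0,0,-0.04,0,0,0,-0.04,0,0,0,-0.025,0.019,-0.025,0,-0.02,0.019,-0.025,0,0,0.019,-0.025,0,0,0.019,-0.025,0,0,0.019,-0.025,0,0,0.02,-0.024,0,0,0,0,0,0,0,0,0,0,0,0,0],
)

```text
time: 6.05
tool_pos: [533.1, -15.1, 163.2]
orientation: [1.029, 1.313, -1.03]
wrist_force: [-0.7, -0.7, -0.3]
grip_width: 0.415
```

```bash
python3 - <<'E'
from h import *
import pickle
plan([540,70,100],0.243)
im,v=grab('wrist'); pickle.dump((im,v),open('w5.pkl','wb'))
a=im['color'][:,:,::-1].copy(); cv2.imwrite('pics/w5.png',cv2.resize(a,(800,600),interpolation=cv2.INTER_CUBIC))
E
```

```text
pos [533.1 -15.1 163.2] yang 0.242 downx [-0.    -0.001 -1.   ] d tool mm [ 63.2  27.1 -81. ] spin -0.001
```

View pics/w5.png

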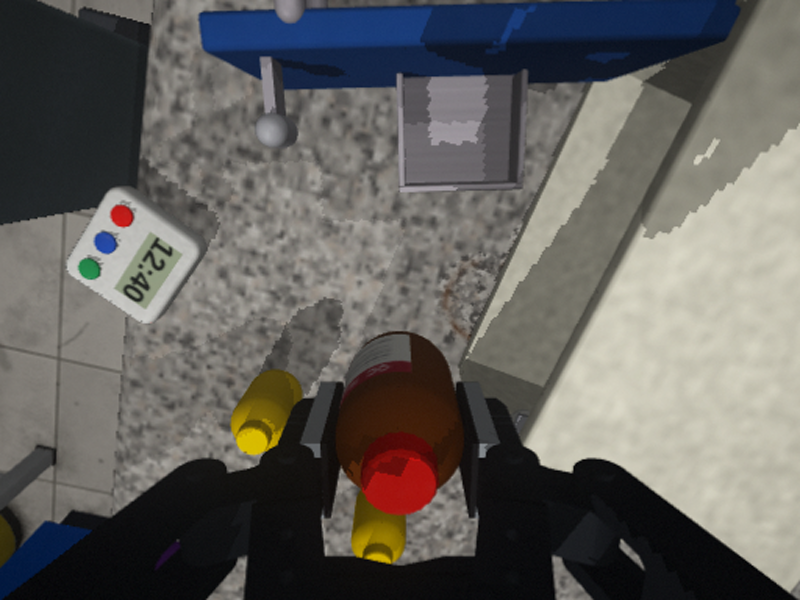

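Wrist view: the bottle is held upright with its cap at (398,475). The rack's outer rim corners are at (400,189) and (523,187), meeting the panel at (398,73) and (525,71). The door's inner top edge runs from (203,43) to (720,38).

```bash
python3 - <<'E'
from h import *
import pickle
im,v=pickle.load(open('w5.pkl','rb'))
g=lambda u,z:atz(im,v,((u[0]+.5)/1.5625-.5,(u[1]+.5)/1.5625-.5),z).round(1)
c=[g(u,77) for u in [(400,190),(523,187),(398,73),(525,70)]]
print(c,'front w',np.linalg.norm(c[0]-c[1]),'depth',np.linalg.norm(c[0]-c[2]),np.linalg.norm(c[1]-c[3]))
t=c[1]-c[0]; print('ang',np.arctan2(t[1],t[0]))
e=g((203,45),128); f=g((700,38),128); print('door inner edge',e,f,np.arctan2(*(f-e)[1::-1]))
e=g((203,15),128); f=g((700,3),128); print('door outer edge',e,f)
print('cap',g((399,474),163.2-19.6+62), 'handle in knob',g((272,130),98))
a=.243; y=np.array([np.cos(a),np.sin(a),0]); n=np.array([np.sin(a),-np.cos(a),0])
fm=(c[0]+c[1])/2; print('rack centre from front',fm-n*(3+23.5))
H=np.array([612.4,126.7,0]); print('model rack',H-85*y+30*n)
E
```

```text
[array([519.3,  43.3,  77. ]), array([572.7,  57.8,  77. ]), array([507. ,  89.8,  77. ]), array([558.6, 103.7,  77. ])] front w 55.333624497226005 depth 48.099272343768355 48.0168720347338
ang 0.2651425235323552
door inner edge [445.7  75.9 128. ] [600.7 116.4 128. ] 0.2555762981634702
door outer edge [444.6  84.5 128. ] [596.6 125.6 128. ]
cap [532.5 -11.8 205.6] handle in knob [464.3  55.1  98. ]
rack centre from front [539.62368749  76.27144317  77.        ]
model rack [537.11572474  77.12906195   0.        ]
```

Call:
drive_tool(
  targets=[0,0.007,-0.021,-0.015,0,0.007,-0.021,0,0,0.007,-0.021,0,0,0.0073,-0.0218,0,0.02,0,0,0,0.03,0,0,0,0,0,0,0,0,0,0,0,0,0,0,0],
)

```text
time: 7.0
tool_pos: [540.6, 74.5, 114.1]
orientation: [1.019, 1.318, -1.017]
wrist_force: [0.2, 0.4, -0.5]
grip_width: 0.416
```

```bash
python3 - <<'E'
from h import *
plan([540,74,78],0.258)
im,v=grab('wrist'); a=im['color'][:,:,::-1].copy(); cv2.imwrite('pics/w6.png',a)
import pickle; pickle.dump((im,v),open('w6.pkl','wb'))
E
```

```text
pos [540.6  74.5 114.1] yang 0.257 downx [ 0.002  0.    -1.   ] d tool mm [36.1 -0.7  0.3] spin -0.001
```

View pics/w6.png

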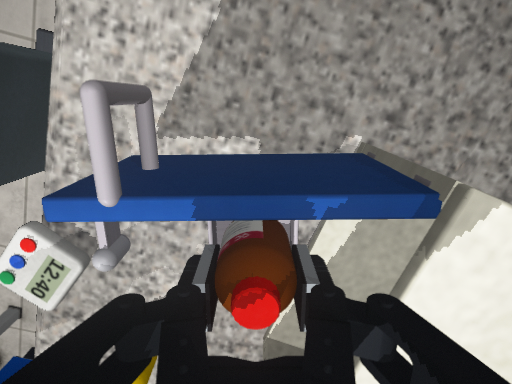

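Wrist view: the bottle (columns 216–294) is centred between the rack's side walls (columns 212 and 296) and is clear of the panel. Next I'll lower it.

Call:
drive_tool(
  targets=[0.01,-0.0005,0,0,0.01,0,0,0,0.008,0,0,0,0.005,0,0,0,0,0,0,0],
)

```text
time: 7.55
tool_pos: [538.5, 75.1, 78.7]
orientation: [1.016, 1.322, -1.018]
wrist_force: [0.1, -0.3, -0.9]
grip_width: 0.414
```

Call:
drive_tool(
  targets=[0.002,0,0,0,0.002,0,0,0,0,0,0,0,0,0,0,0],
)

```text
time: 7.95
tool_pos: [539.6, 75.0, 76.6]
orientation: [1.018, 1.319, -1.016]
wrist_force: [-1.3, -0.9, 5.9]
grip_width: 0.415
```

Call:
drive_tool(
  targets=[0,0,0,0,0,0,0,0,0,0,0,0,0,0,0,0],
  claw=-0.3,
)

```text
time: 8.35
tool_pos: [537.7, 75.4, 75.5]
orientation: [1.016, 1.323, -1.019]
wrist_force: [-4.8, 1.0, 2.1]
grip_width: 0.649
```

Call:
drive_tool(
  targets=[-0.01,0,0,0,-0.02,0,0,0,-0.03,0,0,0,-0.03,0,0,0,-0.03,0,0,0,0,0,-0.03,0,0,0,-0.03,0,0,0,0,0,0,0,0,0],
)

```text
time: 9.25
tool_pos: [524.9, 133.8, 196.7]
orientation: [1.017, 1.319, -1.014]
wrist_force: [0.1, -0.3, -0.2]
grip_width: 0.648
```

```bash
python3 - <<'E'
from h import *
s=bot.read_state(); print(s['joint_pos'])
plan([540,74,78],0.258)
im,v=grab('wrist'); a=im['color'][:,:,::-1].copy(); 
b=cams.get_image('top')['color'][130:265,205:385,::-1]; b=cv2.resize(b,(512,384),interpolation=cv2.INTER_CUBIC)
cv2.imwrite('pics/w7.png',cv2.resize(np.hstack([a,b]),(800,300)))
import pickle; pickle.dump((im,v),open('w7.pkl','wb'))
E
```

```text
[-0.53100186  0.53787918  0.34340572  1.86889782 -0.24889575  0.77372146
  0.20589756]
pos [524.9 133.8 196.7] yang 0.26 downx [ 0.003  0.    -1.   ] d tool mm [118.7  -1.1  61.6] spin 0.002
```

View pics/w7.png

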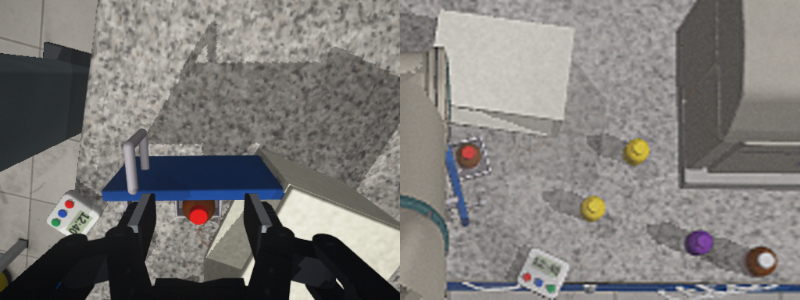

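The bottle stands in the rack with its cap at (198,215). In the w6 picture the handle bar runs vertically from about (97,88) at its top to (149,94) at its bottom. I'll measure both.

```bash
python3 - <<'E'
from h import *
import pickle
im,v=pickle.load(open('w6.pkl','rb'))
B=[atz(im,v,(97,90),126),atz(im,v,(149,95),70)]; print('bar',B)
im7,v7=pickle.load(open('w7.pkl','rb'))
print('cap w7',atz(im7,v7,(198*1.28,215*1.28),119))
print('bar w7 top',atz(im7,v7,(132*1.28,186*1.28),126), 'proj',[proj(im7,v7,b) for b in B])
for H in [(612.4,126.7),(614,125.5)]:
  for q in (1.2,1.18,0,.11,-.11):
    t=-.1274-np.pi/2-q; e=np.array([np.cos(t),np.sin(t)]); n=np.array([e[1],-e[0]])
    print(q,(H+146*e+48*n).round(1),'n_out',n.round(3))
plan([0,0,0],.258)
E
```

```text
bar [array([460.94738966, 135.18470353, 126.        ]), array([463.6220166, 134.3504727,  70.       ])]
cap w7 [538.79786391  77.61319695 119.        ]
bar w7 top [469.74577492  95.88997243 126.        ] proj [array([166.45046867, 185.25473244]), array([186.4193856 , 169.84305058])]
1.2 [459.1 138.1] n_out [-0.241  0.971]
1.18 [458.9 135. ] n_out [-0.26   0.966]
0 [546.2 -12. ] n_out [-0.992  0.127]
0.11 [531.4  -3.9] n_out [-0.972  0.235]
-0.11 [561.9 -18.4] n_out [-1.     0.017]
1.2 [460.7 136.9] n_out [-0.241  0.971]
1.18 [460.5 133.8] n_out [-0.26   0.966]
0 [547.8 -13.2] n_out [-0.992  0.127]
0.11 [533.   -5.1] n_out [-0.972  0.235]
-0.11 [563.5 -19.6] n_out [-1.     0.017]
pos [524.8 132.  196.3] yang 0.257 downx [ 0.002 -0.001 -1.   ] d tool mm [ 195.4 -541.5   -5.7] spin -0.001
```

Call:
drive_tool(
  targets=[0,-0.02,-0.018,0,0,-0.02,-0.018,0,0,-0.02,-0.018,0,0.03,0,0,0,0.04,0,0,0,0.04,0,0,0,0,0,0,0,0,0,0,0,0,0,0,0],
  claw=1,
)

```text
time: 10.25
tool_pos: [453.8, 169.8, 87.5]
orientation: [1.02, 1.318, -1.016]
wrist_force: [0.6, -0.7, 0.7]
grip_width: 0.002
```

Call:
drive_tool(
  targets=[0,0,0.006,0,0,0,0.006,0,0,0,0.003,0,0,0,0.002,0,0,0,0.002,0],
)

```text
time: 10.75
tool_pos: [457.0, 151.6, 86.0]
orientation: [1.017, 1.32, -1.017]
wrist_force: [-0.3, 0.1, 0.1]
grip_width: -0.003
```

```bash
python3 - <<'E'
from h import *
b=np.array([462,134.8]);n=np.array([-.257,.966])
plan([*(b+16*n),84],0.258); s=bot.read_state(); print(s['wrist_force'],s['grip_width'],s['time'])
E
```

```text
pos [457.  151.6  86. ] yang 0.258 downx [ 0.  0. -1.] d tool mm [2.  0.5 1.5] spin -0.0
[-0.28955086  0.05247678  0.11138842] -0.0026322969634885057 10.75
```

Call:
drive_tool(
  targets=[0,-0.0012,0.003,-0.02,0,-0.0012,0.003,-0.02,0,-0.0019,0.0044,-0.03,0,-0.0019,0.0044,-0.03,0,-0.0025,0.0059,-0.04,0,-0.0025,0.0059,-0.04,0,-0.003,0.0074,-0.05,0,-0.003,0.0074,-0.05,0,-0.003,0.0074,-0.05,0,-0.003,0.0074,-0.05,0,-0.0025,0.0059,-0.04,0,-0.0025,0.0059,-0.04],
)

```text
time: 11.95
tool_pos: [462.0, 78.2, 85.7]
orientation: [0.664, 1.467, -0.664]
wrist_force: [-0.1, 0.5, -0.1]
grip_width: 0.001
```

```bash
cat >> h.py <<'E'
H=np.array([614,125.5])
def door(d=64):
    # model pose of TCP relative to door arc
    s=bot.read_state(); M=R.from_rotvec(s['orientation']).as_matrix(); phi=np.arctan2(M[1,1],M[0,1]); q=np.pi/2-.1274-phi
    r=M.T@np.r_[np.array(s['tool_pos'])[:2]-H,0]
    print('t',s['time'],'q tool',round(q,3),'pos in door axes: along',-r[1].round(1),'out',-r[2].round(1),'z',round(s['tool_pos'][2],1),'F tool',(M.T@s['wrist_force']).round(1),'j',np.round(s['joint_pos'],2))
E
python3 - <<'E'
from h import *
door()
b=cams.get_image('top')['color'][100:270,170:380,::-1]; s=cams.get_image('scene')['color'][100:290,200:400,::-1]
cv2.imwrite('pics/p1.png',np.hstack([cv2.resize(b,(400,324),interpolation=2),cv2.resize(s,(341,324),interpolation=2)]))
E
```

```text
t 11.95 q tool 0.723 pos in door axes: along 145.4 out 64.7 z 85.7 F tool [ 0.1  0.3 -0.4] j [-0.29  0.63  0.09  2.14 -0.14  0.38  0.63]
```

View pics/p1.png

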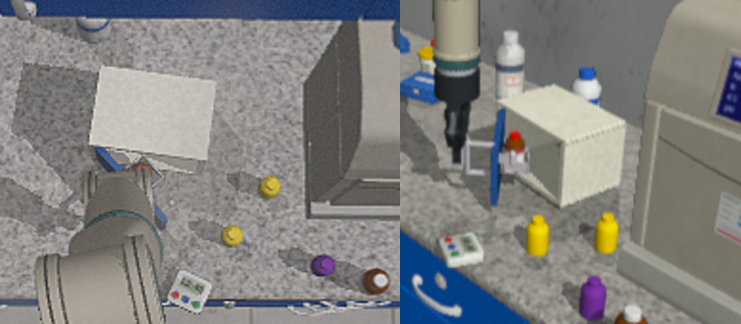

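Call:
drive_tool(
  targets=[0,-0.0019,0.0044,-0.03,0,-0.0025,0.0059,-0.04,0,-0.0025,0.0059,-0.04,0,-0.0025,0.0059,-0.04,0,-0.0025,0.0059,-0.04,0,-0.0025,0.0059,-0.04,0,-0.0025,0.0059,-0.04,0,-0.0025,0.0059,-0.04,0,-0.0025,0.0059,-0.04,0,-0.0019,0.0044,-0.03,0,-0.0019,0.0044,-0.03,0,-0.0012,0.003,-0.02],
)

```text
time: 13.25
tool_pos: [496.0, 19.1, 85.8]
orientation: [0.33, 1.546, -0.33]
wrist_force: [-1.1, -0.3, -0.4]
grip_width: -0.001
```

```bash
python3 -c "
from h import *
door()"
```

```text
t 13.25 q tool 0.294 pos in door axes: along 145.4 out 64.2 z 85.8 F tool [ 0.4 -0.7 -0.9] j [-0.07  0.64 -0.04  2.07  0.05  0.43  1.  ]
```

Call:
drive_tool(
  targets=[0,-0.0009,0.0021,-0.014,0,-0.0009,0.0021,-0.014,0,-0.0009,0.0021,-0.014,0,-0.0009,0.0021,-0.014,0,-0.0009,0.0021,-0.014,0,-0.0009,0.0021,-0.014],
)

```text
time: 13.85
tool_pos: [505.7, 9.6, 85.8]
orientation: [0.265, 1.554, -0.265]
wrist_force: [-0.1, -0.5, 0.7]
grip_width: -0.0
```

Call:
drive_tool(
  targets=[0,-0.0006,0.0015,-0.01,0,-0.0006,0.0015,-0.01,0,-0.0006,0.0015,-0.01],
)

```text
time: 14.15
tool_pos: [506.8, 8.0, 85.6]
orientation: [0.241, 1.562, -0.24]
wrist_force: [-6.5, 6.1, 5.0]
grip_width: -0.004
```

Call:
drive_tool(
  targets=[0,-0.0006,0.0015,-0.01,0,-0.0006,0.0015,-0.01],
)

```text
time: 14.35
tool_pos: [507.4, 6.8, 85.3]
orientation: [0.225, 1.568, -0.224]
wrist_force: [-8.0, 7.0, 6.0]
grip_width: 0.0
```

Call:
drive_tool(
  targets=[0,-0.0006,0.0015,-0.01,0,-0.0006,0.0015,-0.01],
)

```text
time: 14.55
tool_pos: [510.8, 4.2, 85.3]
orientation: [0.209, 1.567, -0.209]
wrist_force: [-5.9, 3.5, 3.3]
grip_width: -0.003
```

```bash
python3 -c "
from h import *
door()"
```

```text
t 14.55 q tool 0.139 pos in door axes: along 144.2 out 67.7 z 85.3 F tool [-3.2  1.8 -6.6] j [-0.    0.66 -0.08  2.02  0.11  0.47  1.13]
```

Call:
drive_tool(
  targets=[0,0,0,0],
)

```text
time: 14.65
tool_pos: [512.4, 3.1, 85.4]
orientation: [0.21, 1.564, -0.21]
wrist_force: [-2.4, 2.1, -1.2]
grip_width: 0.001
```

Call:
drive_tool(
  targets=[0,0,0,0],
)

```text
time: 14.75
tool_pos: [513.9, 2.3, 85.6]
orientation: [0.211, 1.561, -0.211]
wrist_force: [0.5, 0.3, 0.6]
grip_width: -0.003
```

Call:
drive_tool(
  targets=[0,0,-0.008,0,0,0,-0.015,0,0,0,-0.015,0,0,0,0,0,0,0,0,0,0,0,0,0,0,0,0,0],
)

```text
time: 15.45
tool_pos: [478.6, 12.3, 85.9]
orientation: [0.212, 1.559, -0.211]
wrist_force: [0.4, -0.4, -0.0]
grip_width: 0.0
```

```bash
python3 - <<'E'
from h import *
import pickle
door()
im,v=grab('wrist','pics/w8.png'); pickle.dump((im,v),open('w8.pkl','wb'))
c=im['color'].astype(int); m=((c[:,:,2]>70)&(c[:,:,2]>1.7*c[:,:,0])&(c[:,:,2]>1.3*c[:,:,1])).astype(np.uint8)
n,l,st,ce=cv2.connectedComponentsWithStats(m); 
for i in np.argsort(-st[1:,4])[:4]+1:
    k=cv2.approxPolyDP(cv2.findContours((l==i).astype(np.uint8),0,2)[0][0],3,True)[:,0]
    print(st[i],k.tolist())
for q in (-.1,0,.1,.15,.2):
    t=-.1274-np.pi/2-q; e=np.array([np.cos(t),np.sin(t)]); nn=np.array([e[1],-e[0]])
    P=lambda a,b,z:proj(im,v,[*(H+a*e+b*nn),z]).round(0)
    print(q,'free outer top',P(175,6,128),'hinge outer top',P(2,6,128),'free outer bot',P(175,6,14),'bar top',P(146,48,126),'bar bot',P(146,48,70))
cv2.imwrite('pics/w8b.png',cv2.resize(im['color'][:,:,::-1],(800,600),interpolation=2))
E
```

```text
t 15.45 q tool 0.142 pos in door axes: along 145.2 out 100.4 z 85.9 F tool [ 0.  -0.2  0.5] j [-0.03  0.63 -0.07  2.11  0.11  0.4   1.11]
[127  41  21  22 368] [[132, 41], [127, 45], [127, 54], [131, 60], [141, 62], [146, 57], [146, 48], [139, 41]]
-0.1 free outer top [207. 536.] hinge outer top [557. 479.] free outer bot [226. 360.] bar top [241. 468.] bar bot [245. 370.]
0 free outer top [200. 514.] hinge outer top [558. 478.] free outer bot [222. 344.] bar top [245. 445.] bar bot [248. 351.]
0.1 free outer top [196. 491.] hinge outer top [560. 478.] free outer bot [220. 327.] bar top [252. 421.] bar bot [253. 331.]
0.15 free outer top [195. 479.] hinge outer top [560. 478.] free outer bot [220. 318.] bar top [258. 408.] bar bot [257. 321.]
0.2 free outer top [195. 466.] hinge outer top [561. 478.] free outer bot [221. 309.] bar top [264. 396.] bar bot [261. 311.]
```

View pics/w8b.png

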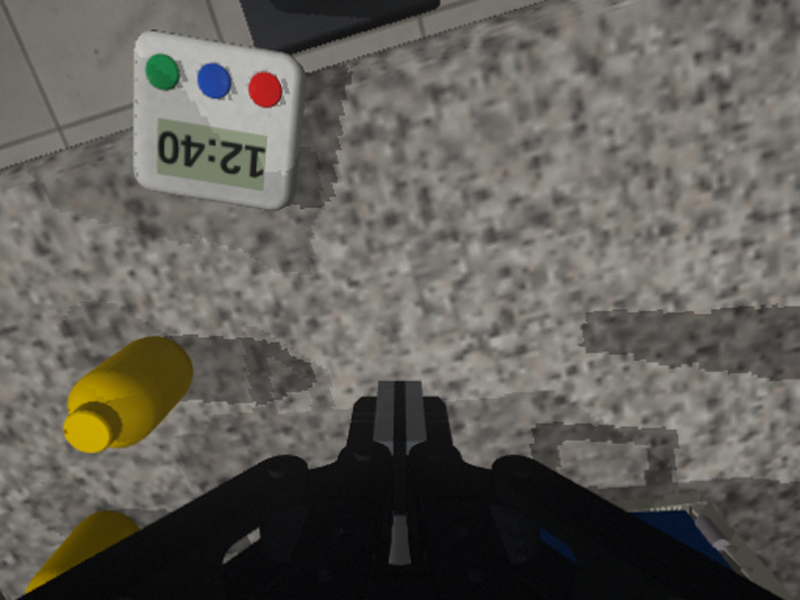

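Wrist view: the fingers hide most of the door. Its lower edge on the hinge side shows at about (635,515)–(690,510). I'll compare that edge line with the model and look for colour in the scene camera numerically.

```bash
python3 - <<'E'
from h import *
import pickle
im,v=pickle.load(open('w8.pkl','rb'))
c=im['color'].astype(int); m=(c[:,:,2]>60)&(c[:,:,2]>1.7*c[:,:,0]); 
for x in (400,405,410,420,430,440): 
    r=np.nonzero(m[250:,x])[0]; print(x,r[:1]+250, end=' ')
print()
for q in (-.1,0,.05,.1,.15,.2):
    t=-.1274-np.pi/2-q; e=np.array([np.cos(t),np.sin(t)]); nn=np.array([e[1],-e[0]])
    for z in (12,16):
        A=proj(im,v,[*(H+10*e+6*nn),z]);B=proj(im,v,[*(H+80*e+6*nn),z]); k=(A-B)
        print(q,z,[round(B[1]+(x-B[0])*k[1]/k[0],1) for x in (405,420,435)],A.round(),end=' | ')
    print()
E
```

```text
400 [] 405 [] 410 [] 420 [] 430 [] 440 [] 
-0.1 12 [np.float64(322.8), np.float64(319.7), np.float64(316.7)] [420. 320.] | -0.1 16 [np.float64(326.5), np.float64(323.5), np.float64(320.5)] [423. 323.] | 
0 12 [np.float64(320.5), np.float64(318.7), np.float64(316.9)] [421. 319.] | 0 16 [np.float64(324.1), np.float64(322.3), np.float64(320.5)] [423. 322.] | 
0.05 12 [np.float64(319.3), np.float64(318.1), np.float64(316.9)] [421. 318.] | 0.05 16 [np.float64(322.8), np.float64(321.6), np.float64(320.4)] [424. 321.] | 
0.1 12 [np.float64(318.1), np.float64(317.6), np.float64(317.0)] [422. 318.] | 0.1 16 [np.float64(321.5), np.float64(320.9), np.float64(320.4)] [424. 321.] | 
0.15 12 [np.float64(316.9), np.float64(317.0), np.float64(317.0)] [422. 317.] | 0.15 16 [np.float64(320.2), np.float64(320.2), np.float64(320.3)] [425. 320.] | 
0.2 12 [np.float64(315.7), np.float64(316.4), np.float64(317.1)] [423. 316.] | 0.2 16 [np.float64(318.8), np.float64(319.5), np.float64(320.2)] [425. 320.] |
```

Call:
drive_tool(
  targets=[-0.03,0,0,-0.042,-0.04,0,0,0,-0.02,0,0,0,0,0,0,0,0,0,0,0],
  claw=-0.1,
)

```text
time: 16.0
tool_pos: [477.8, 12.4, 175.8]
orientation: [0.178, 1.563, -0.178]
wrist_force: [-0.7, -0.6, -0.9]
grip_width: 0.548
```

```bash
python3 -c "
from h import *
door()"
```

```text
t 16.0 q tool 0.1 pos in door axes: along 140.9 out 107.3 z 175.8 F tool [ 0.9 -0.7 -0.5] j [ 0.    0.47 -0.12  2.04  0.09  0.63  1.16]
```

Call:
drive_tool(
  targets=[0,-0.0017,0.02,0,0,-0.0017,0.02,0,0,-0.0017,0.019,0,0,0,0,0,0.03,0,0,0,0.03,0,0,0,0,0,0,0],
)

```text
time: 16.7
tool_pos: [529.3, -5.5, 111.7]
orientation: [0.177, 1.574, -0.179]
wrist_force: [-0.4, 0.8, -0.1]
grip_width: 0.552
```

```bash
python3 -c "
from h import *
door()"
```

```text
t 16.7 q tool 0.099 pos in door axes: along 146.7 out 53.1 z 111.7 F tool [ 0.1  0.7 -0.5] j [ 0.03  0.64 -0.1   1.95  0.11  0.57  1.19]
```

Call:
drive_tool(
  targets=[0.015,0,0,0,0.012,0,0,0,0,0,0,0,0,0,0,0],
)

```text
time: 17.1
tool_pos: [533.8, -5.6, 89.1]
orientation: [0.178, 1.564, -0.178]
wrist_force: [0.1, 0.4, -0.1]
grip_width: 0.549
```

```bash
python3 -c "
from h import *
door()"
```

```text
t 17.1 q tool 0.099 pos in door axes: along 145.8 out 48.7 z 89.1 F tool [ 0.1  0.4 -0. ] j [ 0.02  0.67 -0.1   1.96  0.12  0.51  1.18]
```

Call:
drive_tool(
  targets=[0,0,0,0,0,0,0,0,0,0,0,0,0,0,0,0,0,0,0,0,0,0,0,0],
  claw=1,
  newtons=30,
)

```text
time: 17.7
tool_pos: [534.7, -4.5, 89.5]
orientation: [0.178, 1.562, -0.176]
wrist_force: [0.2, 4.8, 6.1]
grip_width: 0.108
```

```bash
python3 -c "
from h import *
door()"
```

```text
t 17.7 q tool 0.098 pos in door axes: along 144.4 out 48.2 z 89.5 F tool [-6.1  4.7 -0.9] j [ 0.02  0.67 -0.1   1.96  0.12  0.51  1.18]
```

Call:
drive_tool(
  targets=[0,0.0005,-0.0015,0.01,0,0.0005,-0.0015,0.01],
)

```text
time: 17.9
tool_pos: [534.6, -4.3, 89.5]
orientation: [0.194, 1.555, -0.193]
wrist_force: [7.9, 0.8, -0.2]
grip_width: 0.107
```

Call:
drive_tool(
  targets=[0,0.0005,-0.0015,0.01,0,0.0005,-0.0015,0.01],
)

```text
time: 18.1
tool_pos: [533.1, -3.4, 89.5]
orientation: [0.21, 1.552, -0.21]
wrist_force: [7.8, 1.1, -0.2]
grip_width: 0.112
```

Call:
drive_tool(
  targets=[0,0.0005,-0.0015,0.01,0,0.0005,-0.0015,0.01],
)

```text
time: 18.3
tool_pos: [527.9, -0.2, 89.4]
orientation: [0.226, 1.555, -0.225]
wrist_force: [0.6, 5.5, 7.2]
grip_width: 0.109
```

```bash
python3 -c "
from h import *
door()"
```

```text
t 18.3 q tool 0.16 pos in door axes: along 144.9 out 46.9 z 89.4 F tool [-7.2  5.5 -1. ] j [-0.    0.67 -0.08  1.98  0.1   0.49  1.13]
```

The pull met about 8 N, then went free, so the catch had held. I'll open the door smoothly.

Call:
drive_tool(
  targets=[0,0.001,-0.0029,0.02,0,0.001,-0.0029,0.02,0,0.0015,-0.0044,0.03,0,0.0015,-0.0044,0.03,0,0.002,-0.0058,0.04,0,0.002,-0.0058,0.04,0,0.0026,-0.0072,0.05,0,0.0026,-0.0072,0.05,0,0.0026,-0.0072,0.05,0,0.0026,-0.0072,0.05,0,0.0026,-0.0072,0.05,0,0.002,-0.0058,0.04],
)

```text
time: 19.5
tool_pos: [479.1, 52.3, 89.4]
orientation: [0.594, 1.485, -0.594]
wrist_force: [2.7, 1.6, 6.3]
grip_width: 0.107
```

```bash
python3 -c "
from h import *
door()"
```

```text
t 19.5 q tool 0.633 pos in door axes: along 146.0 out 47.3 z 89.4 F tool [-6.3  3.   0.9] j [-0.21  0.63  0.06  2.11 -0.09  0.41  0.73]
```

Call:
drive_tool(
  targets=[0,0.002,-0.0058,0.04,0,0.002,-0.0058,0.04,0,0.002,-0.0058,0.04,0,0.002,-0.0058,0.04,0,0.002,-0.0058,0.04,0,0.002,-0.0058,0.04,0,0.002,-0.0058,0.04,0,0.002,-0.0058,0.04,0,0.002,-0.0058,0.04,0,0.0015,-0.0044,0.03,0,0.001,-0.0029,0.02,0,0,0,0],
)

```text
time: 20.7
tool_pos: [460.1, 111.7, 89.4]
orientation: [0.908, 1.372, -0.908]
wrist_force: [0.1, -0.3, 8.5]
grip_width: 0.109
```

Call:
drive_tool(
  targets=[0,0,0,0,0,0,0,0,0,0,0,0,0,0,0,0],
  claw=-0.1,
)

```text
time: 21.1
tool_pos: [459.5, 111.9, 88.5]
orientation: [0.906, 1.374, -0.908]
wrist_force: [0.5, 0.1, 0.0]
grip_width: 0.555
```

Call:
drive_tool(
  targets=[-0.01,0,0,0,-0.03,0,0,0,-0.04,0,0,0,-0.04,0,0,0,0,0,-0.04,0,0,0,-0.04,0,0,0,-0.04,0,0,0,0,0,0,0,0,0,0,0,0,0],
)

```text
time: 22.1
tool_pos: [413.3, 221.6, 209.1]
orientation: [0.908, 1.372, -0.908]
wrist_force: [0.4, -0.3, 0.6]
grip_width: 0.547
```

```bash
python3 - <<'E'
from h import *
door()
for k in range(2):
  im,v=grab('wrist',f'pics/f{k}.png'); 
def red(im,v,n):
    c=im['color'].astype(int); m=((c[:,:,0]>130)&(c[:,:,1]<70)&(c[:,:,2]<70)).astype(np.uint8)
    N,l,st,ce=cv2.connectedComponentsWithStats(m)
    for i in range(1,N):
        if st[i,4]>15: print(n,st[i],ce[i].round(1),'at z119',atz(im,v,ce[i],119).round(1))
def blue(im,v):
    c=im['color'].astype(int); m=((c[:,:,2]>60)&(c[:,:,2]>1.7*c[:,:,0])).astype(np.uint8); N,l,st,ce=cv2.connectedComponentsWithStats(m)
    for i in np.argsort(-st[1:,4])[:2]+1: print('blue',st[i],cv2.approxPolyDP(cv2.findContours((l==i).astype(np.uint8),0,2)[0][0],4,True)[:,0].tolist())
red(im,v,'wrist'); blue(im,v)
s,vs=grab('scene','pics/fs.png'); red(s,vs,'scene')
t,vt=grab('top','pics/ft.png'); red(t,vt,'top')
for q in (1.0,1.07,1.12):
    th=-.1274-np.pi/2-q; e=np.array([np.cos(th),np.sin(th)]); n=np.array([e[1],-e[0]]); P=[*(H+85*e-30*n)]
    print(q,'rack',np.round(P,1),'cap px wrist',proj(im,v,P+[117]).round(1),'scene',proj(s,vs,P+[117]).round(1),'top',proj(t,vt,P+[117]).round(1),'free outer top wrist',proj(im,v,[*(H+175*e+6*n),128]).round(0),'inner',proj(im,v,[*(H+175*e-6*n),128]).round(0))
E
```

```text
t 22.1 q tool 1.041 pos in door axes: along 147.1 out 167.0 z 209.1 F tool [-0.6  0.2  0.4] j [-0.76  0.42  0.29  2.04 -0.18  0.71  0.04]
blue [  0 345  35  34 493] [[34, 350], [16, 345], [0, 362], [0, 378]]
blue [363 372  28  10 245] [[363, 374], [363, 381], [390, 381], [383, 372]]
scene [152  79  22  11 139] [164.3  83.5] at z119 [ 922.2 1171.8  119. ]
scene [117 119  22  10 113] [127.8 123.5] at z119 [489.  747.6 119. ]
scene [218 122  15   7  76] [225.1 124.7] at z119 [770.3 490.1 119. ]
scene [ 470  173   42  133 2840] [497.5 253.1] at z119 [ 702.9 -570.3  119. ]
scene [255 177   6   6  30] [257.5 179.7] at z119 [542.2  56.5 119. ]
scene [450 242  10  28 113] [455.8 255.8] at z119 [ 621.2 -512.3  119. ]
scene [ 454  293   58   59 1698] [485.2 321. ] at z119 [ 468.2 -639.9  119. ]
scene [419 341  21  12 150] [429.3 346.6] at z119 [ 334.8 -601.   119. ]
top [ 70 107  20   9 125] [ 79.4 110.9] at z119 [821.7 591.3 119. ]
top [490 141  22  58 687] [505.  172.2] at z119 [ 629.4 -792.7  119. ]
top [444 206  32  20 306] [455.1 218.2] at z119 [ 477.8 -620.9  119. ]
top [419 229  11   9  32] [424.1 233.1] at z119 [ 429.4 -519.3  119. ]
1.0 rack [550.1  61.9] cap px wrist [320.5 395.4] scene [258.2 178.9] top [240.7 194.1] free outer top wrist [225. 379.] inner [226. 389.]
1.07 rack [545.8  66.6] cap px wrist [318.7 390.7] scene [256.1 178.8] top [239.3 195.4] free outer top wrist [225. 369.] inner [225. 379.]
1.12 rack [542.9  70. ] cap px wrist [317.6 387.3] scene [254.6 178.6] top [238.2 196.3] free outer top wrist [225. 361.] inner [224. 372.]
```

Call:
drive_tool(
  targets=[0,0,-0.04,0,0,0,-0.04,0,0,0,-0.04,0,0,0,-0.04,0,0,0,0,0,0,0,0,0,0,0,0,0],
)

```text
time: 23.0
tool_pos: [350.8, 368.2, 208.7]
orientation: [0.908, 1.372, -0.909]
wrist_force: [0.4, 0.5, -0.3]
grip_width: 0.55
```

```bash
python3 - <<'E'
from h import *
door()
import pickle
d0=pickle.load(open('d0.pkl','rb'))
t,vt=grab('top'); s,vs=grab('scene'); c=t['color'].astype(int)
m=((c[:,:,0]>110)&(c[:,:,1]<80)&(c[:,:,2]<80)).astype(np.uint8); N,l,st,ce=cv2.connectedComponentsWithStats(m)
for i in range(1,N):
    if 200<ce[i][0]<280 and 150<ce[i][1]<230: print('top red',st[i],ce[i],atz(t,vt,ce[i],118))
B=((c[:,:,2]>70)&(c[:,:,2]>1.8*c[:,:,0])); B[:170]=0;B[250:]=0;B[:,:205]=0;B[:,260:]=0; ys,xs=np.nonzero(B); print('door blue px',len(xs))
if len(xs)>20:
    p=[atz(t,vt,(x,y),128)[:2] for x,y in zip(xs,ys)]; f=cv2.fitLine(np.array(p,np.float32),2,0,.01,.01).ravel(); print('door q',-.1274-np.pi/2-np.arctan2(-abs(f[1]),-abs(f[0])),np.array(p).min(0))
# brown body axis in scene
c=s['color'].astype(int)[170:215,235:280]; m=((c[:,:,0]>1.7*c[:,:,2])&(c[:,:,0]>45)&(c[:,:,0]-c[:,:,1]>25)); 
for r in range(0,40,2):
    x=np.nonzero(m[r])[0]
    if len(x): print(170+r,235+x.min(),235+x.max(),end='; ')
# bystander change
for n,im in (('top',t),('scene',s)):
    a=d0[n][0]['color'].astype(int); D=np.abs(im['color'].astype(int)-a).max(2)>50
    for nm,p in (('timer',[371,-35,9]),('big',[388,-355,39]),('brown0',[458,-186,30]),('yel',[471,-111,30]),('yel2',[560,-178,30]),('purple',[418,-268,30])):
        u=proj(im,(vt if n=='top' else vs),p).astype(int); print('\n' if nm=='timer' else '',n,nm,D[u[1]-10:u[1]+10,u[0]-10:u[0]+10].mean().round(2),end=' ')
E
```

```text
t 23.0 q tool 1.042 pos in door axes: along 147.4 out 326.2 z 208.7 F tool [ 0.3  0.6 -0.3] j [-1.06  0.47  0.28  1.94 -0.18  0.76 -0.27]
top red [236 193   6   6  31] [238.41935484 195.58064516] [545.11918915  69.31720317 118.        ]
top red [240 201   1   1   1] [240. 201.] [527.55791424  64.07748404 118.        ]
door blue px 164
door q 1.0287853 [449.3179493   56.91828885]
178 255 260; 180 254 260; 182 253 262; 184 252 262; 186 252 262; 188 253 261; 
 top timer 0.0  top big 0.0  top brown0 0.28  top yel 0.0  top yel2 0.0  top purple 0.0 
 scene timer 0.0  scene big 0.0  scene brown0 0.58  scene yel 0.01  scene yel2 0.0  scene purple 0.01
```

```bash
python3 -c "
from h import *
print(bot.read_state()['time']); print(bot.hand_in())"
```

```text
23.1
the job is handed in; nothing more can be done
None
```

The job was done and handed in at 23.1 s; the hand-in gives no verdict. The brown bottle went into the door rack, and I pushed the door shut on its handle bar until the catch snapped. I then took the hand off for over a second, gripped the bar, pulled the door through the catch and let it go open.

**Catch:** pushing met about 6–11 N, which dropped to zero at the snap. Pulling open took about 8 N and then went free, so the catch had held. My one picture of the shut door showed too little of it to confirm this by eye. I could not measure the stop force itself; I only stopped pushing when the resistance dropped.

**Door:** it stands at about 1.03 rad (59°), from the top camera and from the hand's pose when it let go. The arm is well clear.

**Bottle:** the cap is within 1 pixel of where it should be in the scene camera. The top camera puts it about 6 mm from the modelled rack centre, inside the 12 mm limit but not in full agreement with the scene camera. The body looks upright, but I did not measure its angle.

**Other objects:** the timer, large bottle and both kinds of look-alike show no real change from the first pictures. I did not compare the specimen cup; the hand passed over that side at about 209 mm.

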